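Set out a clamp unit on its mounting plate

ROBOT

A 7-joint arm with a two-finger parallel gripper is mounted at the origin on the work surface. World frame = base frame: x ahead of the robot, y to its left, z up, the work surface at z = 0. Lengths are in m, angles in rad, forces in N, time in s.
With the tool pointing down it reaches from about 0.4 to 0.85 m from the base axis. Payload 4.5 kg.
Tool frame: the origin (TCP) lies where the fingers leave the gripper's body, on its centre line; the fingertips stand 64 mm ahead of it and the grasp point (between the pads) lies 45 mm ahead of it; z points along the fingers, y is the line along which they close (so a half turn about z gives the same grasp; the last joint's range is limited). The gripper opens to 88 mm and grips with 3 to 60 N. Pads are 18 mm wide; open, the fingers measure 123 mm over their backs; the gripper's body (75 mm by 187 mm) begins 45 mm behind the grasp point.
Start: joints at [-1.244, 0.689, -0.195, 1.565, 0.157, 0.902, -0.215], TCP at [0.18, 0.598, 0.303] pointing down, gripper open.
Joint ranges: [-3.01, 3.01], [-0.46, 2.08], [-1.47, 1.51], [0.13, 2.56], [-1, 4.14], [0.04, 2.09], [-2.66, 2.66]. Speed limits (rad/s): [2.57, 2.57, 3.14, 3.14, 3.14, 3.14, 3.14].

INTERFACE

Orientations are given as a unit quaternion [x, y, z, w].
In Python, from plant import r gives the robot as it stands.
- The arm moves only by the tool play_rows, never from a script. Its arguments are lists of equal length, an entry for each row: "translation": the shift along the tool's x, y, z in m, a list of three; "delta_rot": the turn, a rotation vector about the tool's x, y, z in degrees, a list of three; "grip": the opening, from -1 (shut) to 1 (fully open). In form: {"translation": [[x, y, z], ...], "delta_rot": [[rx, ry, rz], ...], "grip": [grip, ...]}. A call has 1 to 20 rows; each row shifts and turns the commanded pose from where the row before left it, along the tool's axes as they then stand; what a row does not reach is not made up. A row lasts 1/8 s, in which the tool goes at most 62.5 mm and 10.7 degrees, less where a joint would pass 70% of its speed; a pose out of reach is approached as far as the arm can. A call with a gripper value outside its range is refused whole. The fingers move at their own pace and stop on an object; "squeeze" is the grip in N (left out, the last holds). Time passes only in rows, so rows that do not move let the fingers close. It gives the time, the measured TCP pose, the force, the opening and the grip force at its end, in the units of the state.
- r.get_state(): the state, without advancing time (a new reading comes with each control period).
- r.snapshot(name): name is "scene" or "top"; returns the picture (400x640x3 uint8, blue, green, red); there is no depth.
- r.get_calibration(name): a dict with "intrinsics" (3x3 intrinsics, pixels), "eye" and "rotation" of the camera in the world. Camera axes: x right, y up, looking along -z (the intrinsics and any distortion apply to the point x, -y, -z); pixel columns grow to the right and rows downward; lengths in m; the calibration is good to about 2 mm. A picture is of the moment at which its call begins. get_calibration takes no time and is no camera call.
- r.finish_job(): hands the job in; it is judged then, once.
Trained networks look in the newest picture that a camera, given by its name, has taken for a name from the list of things; names that differ only in an ending like _2 or _b are one class to them, and where a whole thing is asked for, a point or a joint stands for the part that bears it (a point fixed in the world has none). Each returns a list of dicts, best first, with "confidence" (0 to 1); they miss things now and then, are a little off and sometimes report something else, mostly with a low value. They report only what shows in the picture. A call takes as long as a camera call. They do not tell look-alikes from the thing itself.
- r.look_for(camera, target): "point" ([x, y, z] in m, in world coordinates, good to about 4 mm: the middle of the surface that is visible of it).
- r.silhouettes(camera, target): "pixels" (400x640 bool, what is visible of it).
The state is a dict: "clock": time; "q": joint angles; "qd": joint speeds; "joint_torque": joint torques, N m; "tool_pos": TCP position; "eef_rot": TCP orientation; "contact_force": force on the tool from outside, world axes, zero at the start; "moment": the same for the moment, N m; "opening": opening from 0.0 (shut) to 1.0 (fully open); "finger_force": force on a finger pad.
Only numpy, scipy, OpenCV 4.12 (cv2) and the standard library are available. Lean on these libraries where they do the work, as an engineer would, in place of code of your own. Each camera call takes 0.05 s, during which the arm holds its last target. There are 200 camera calls.

TASK

Set out the clamp unit in build order: lay the large ring centred on top of the round footed base, then the cap, boss up, centred on the ring, then set the stepped jaw block crosswise on the grey plate, midway between the base and the round post. Last, lay the large hexagon nut flat on the bench straight out from the tip of the base's one long foot, in line with it and leaving about 20 mm clear. Leave the small ring, the small nut and the plain round blank where they lie.

Things in the scene. Friction and masses are not known exactly. Their poses are not given: they have to be found in the camera images.
- plate: Fixed dark grey plate on the bench, 100 (x) x 400 (y) x 8 mm thick, turned up to 0.15 rad. Origin: centre of its underside; x across it (away from the robot), y along it, z up. Base and post stand on it, on its long centre line, 120 mm either side of its centre (so its centre is midway between them); which is left or right varies.
- base: Fixed steel base on the plate: round flat-topped body, diameter 80, 22 mm high, with four feet 18 wide, 10 mm high at right angles: three short (tips 54 mm from the axis), one long (tip 85 mm from the axis, overhanging the plate). Origin: on the axis at the underside, 8 mm above the bench. x along the long foot, roughly away from the robot (up to 0.45 rad either way), z up.
- post: Fixed bright steel locating post standing on the plate: a square foot 56 x 56 x 12 mm with a round stud 30 mm in diameter, 42 mm high in all. Origin: centre of its underside, 8 mm above the bench; x and y as the plate's.
- ring: Loose large aluminium ring, outside diameter 60 mm, bore 26 mm, 18 mm high, about 0.13 kg. Origin: centre of its underside; z is its axis.
- cap: Loose aluminium cap: a disc 44 mm in diameter and 12 mm high with a round boss 18 mm in diameter and 6 mm high in the middle of its top. About 0.06 kg. Starts boss up. Origin: centre of its underside; z is its axis, up through the boss.
- nut: Loose large steel hexagon nut, 36 mm across the flats, 22 mm high, with a hexagonal bore 18 mm across the flats, lying flat, about 0.13 kg. Origin: centre of its underside; x points at the middle of a flat (flats every 60 degrees from there), z is its axis.
- jaw: Loose steel stepped jaw block: lower part 60 (x) x 24 (y) x 16 mm high, with a raised step 30 (x) x 24 (y) x 10 mm on the middle of its top, 26 mm high in all, about 0.18 kg. Starts step up. Origin: centre of its underside; x along its length, z up through the step. Set crosswise, its length lies across the plate (along the plate's x).
- small_ring: Loose small aluminium ring, outside diameter 42 mm, bore 22 mm, 14 mm high; not to be moved. Origin: centre of its underside.
- small_nut: Loose small steel hexagon nut, 24 mm across the flats, 14 mm high; not to be moved. Origin: centre of its underside.
- blank: Loose plain aluminium round blank, 50 mm in diameter and 25 mm high, with no boss or bore, on the bench behind the post; not to be moved. Origin: centre of its underside.
Not all that is in view belongs to the job. What is shaped like the jaw but purple is not meant.

How it is judged:
By the outcome, as a careful person would: the job done as asked, in the order asked, and still so for the second after the job is handed in, with the robot touching nothing.
It also fails if it takes over 106 s, if anything falls off the work surface, if the arm or the gripper's body presses on something with over 40 N, if the wrist force passes 120 N, or if a joint passes its speed limit or range.

## Working session

There is one attempt and no reset: what is moved stays moved. The work goes in short steps, Python scripts to look and compute and a tool call to move; the robot and the scene stay as the last step left them, time stands still between calls to the robot, and variables do not carry over. Pictures are saved under pics/ and viewed, at most 14 in all, crops included, and the job is handed in when it is done.

Besides the shell and the picture viewer there is one more tool, called as a command line: name --argument value ..., lists and objects as JSON in quotes. play_rows: Moves the arm, as the interface text tells. Its arguments: {"type":"object","properties":{"translation":{"type":"array","items":{"type":"array","items":{"type":"number"}}},"delta_rot":{"type":"array","items":{"type":"array","items":{"type":"number"}}},"grip":{"type":"array","items":{"type":"number"}},"squeeze":{"type":"number"}},"required":["translation","delta_rot","grip"]}

```bash
ls; mkdir -p pics
python3 - <<'E'
from plant import r
import cv2, numpy as np
for c in("scene","top"):
    cv2.imwrite(f"pics/{c}0.png",r.snapshot(c)); k=r.get_calibration(c); print(c,{a:np.round(b,4).tolist() if not isinstance(b,str) else b for a,b in k.items()})
    for t in "plate base post ring cap nut jaw small_ring small_nut blank".split():
        print(c,t,[(np.round(d["point"],4).tolist(),round(d["confidence"],2)) for d in r.look_for(c,t)])
s=r.get_state();print(s)
E
```

```text
pics
scene {'intrinsics': [[483.9323, 0.0, 318.1125], [0.0, 483.9323, 203.4346], [0.0, 0.0, 1.0]], 'eye': [1.6048, 0.0347, 1.0544], 'rotation': [0.2754, 0.2817, 0.6425, 0.6572]}
scene plate [([0.5298, 0.034, 0.0108], 0.67)]
scene base [([0.5159, -0.1047, 0.0273], 0.97)]
scene post [([0.5425, 0.1309, 0.0211], 0.88)]
scene ring [([0.4762, -0.3901, 0.0143], 0.58)]
scene cap [([0.6123, -0.3473, 0.0156], 0.53), ([0.4013, -0.2716, 0.0218], 0.35)]
scene nut []
scene jaw [([0.48, 0.5015, 0.0133], 0.66), ([0.3962, 0.4111, 0.0185], 0.59), ([0.4934, 0.4066, 0.0144], 0.57), ([0.6109, 0.4332, 0.0166], 0.54)]
scene small_ring [([0.6134, 0.331, 0.0117], 0.61)]
scene small_nut []
scene blank [([0.6604, 0.1211, 0.026], 0.65)]
top {'intrinsics': [[369.5638, 0.0, 321.5494], [0.0, 369.5638, 205.5547], [0.0, 0.0, 1.0]], 'eye': [0.3232, 0.0514, 0.9456], 'rotation': [-0.0705, 0.0778, 0.7483, -0.655]}
top plate [([0.5164, 0.0296, 0.0072], 0.68), ([0.3969, -0.2736, 0.0231], 0.17)]
top base [([0.5047, -0.1065, 0.0342], 0.61)]
top post [([0.5292, 0.1249, 0.0189], 0.7)]
top ring [([0.4697, -0.3878, 0.0176], 0.9
[... 485 characters left out ...]
lock': 1.1, 'q': array([-1.24416087,  0.68912221, -0.19459613,  1.56530797,  0.15731363,
        0.90250049, -0.2151001 ]), 'qd': array([-0.00011868,  0.00135714, -0.00103131, -0.00039145,  0.00145317,
        0.00013516,  0.00025881]), 'joint_torque': array([-2.50634048e-04, -5.27502000e+01, -1.26707587e+00, -1.53749996e+01,
       -5.19435306e-02, -6.81711317e-04,  9.89983818e-06]), 'tool_pos': array([0.18040247, 0.59841213, 0.30272662]), 'eef_rot': array([1.45880932e-01, 9.89302155e-01, 2.32883240e-05, 4.23910874e-06]), 'contact_force': array([ 0.03706071, -0.33149406, -0.09465795]), 'moment': array([0.01956171, 0.01382913, 0.00351145]), 'finger_force': 0.0, 'opening': 0.9985552970059542}
```

View pics/scene0.png

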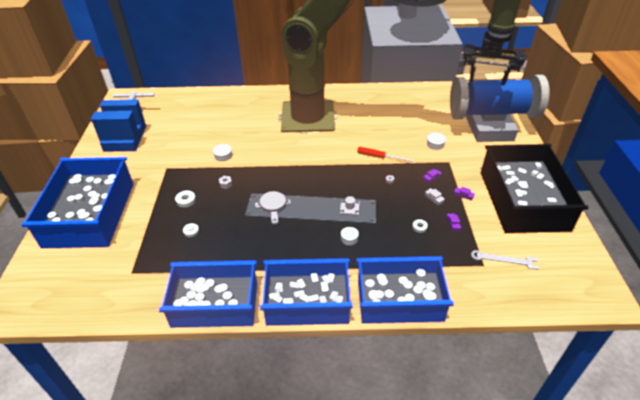

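View pics/top0.png

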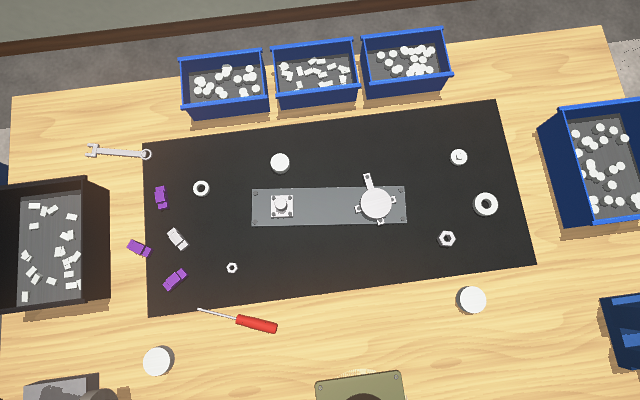

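The top view shows these possible mix-ups:
- **Ring:** large ring at (486,204), small ring at (201,188).
- **Nut:** large nut at (447,239), small nut at (232,268).
- **Cap:** cap with boss at (459,157). Plain blanks are at (280,162), (472,300) and (157,361).
- **Jaw:** white jaw at (177,238). Purple look-alikes are at (160,197), (139,247) and (174,280).

I choose the large ring, the large nut, the bossed cap and the white jaw. Next I'll fit models to the silhouettes in both views and check one close crop.

```bash
cat > h.py <<'E'
import numpy as np, cv2
from scipy.spatial.transform import Rotation as R
from scipy.optimize import minimize
def cam(r,c):
    k=r.get_calibration(c); return np.array(k["intrinsics"]),np.array(k["eye"]),R.from_quat(k["rotation"]).as_matrix()
def proj(C,P):
    K,e,M=C; q=(np.atleast_2d(P)-e)@M; q=q*[1,-1,-1]; q=q@K.T; return q[:,:2]/q[:,2:]
def circ(d,z0,z1,n=40,c=(0,0)):
    a=np.arange(n)*2*np.pi/n; p=np.c_[c[0]+d/2*np.cos(a),c[1]+d/2*np.sin(a)]
    return np.vstack([np.c_[p,0*a+z0],np.c_[p,0*a+z1]])
def box(x0,x1,y0,y1,z0,z1): return np.array([[x,y,z] for x in(x0,x1) for y in(y0,y1) for z in(z0,z1)])
def hexa(f,z0,z1):
    a=np.pi/6+np.arange(6)*np.pi/3; p=f/np.sqrt(3)*np.c_[np.cos(a),np.sin(a)]
    return np.vstack([np.c_[p,0*a+z0],np.c_[p,0*a+z1]])
m=1e-3
M={"ring":([circ(60*m,0,18*m)],26*m,18*m),"cap":([circ(44*m,0,12*m),circ(18*m,12*m,18*m)],0,0),
"nut":([hexa(36*m,0,22*m)],18*m,22*m),"jaw":([box(-30*m,30*m,-12*m,12*m,0,16*m),box(-15*m,15*m,-12*m,12*m,16*m,26*m)],0,0),
"plate":([box(-.05,.05,-.2,.2,0,8*m)],0,0),
"base":([circ(80*m,0,22*m),box(-54*m,85*m,-9*m,9*m,0,10*m),box(-9*m,9*m,-54*m,54*m,0,10*m)],0,0),
"post":([box(-28*m,28*m,-28*m,28*m,0,12*m),circ(30*m,0,42*m)],0,0)}
S=4
def render(C,name,x,y,z,yaw,roi):
    x0,y0,w,h=roi; img=np.zeros((h*S,w*S),np.uint8); A=R.from_euler("z",yaw).as_matrix(); parts,b,hz=M[name]
    f=lambda P:np.round(((proj(C,P@A.T+[x,y,z])-[x0,y0]+.5)*S-.5)*16).astype(np.int32)
    for P in parts: cv2.fillConvexPoly(img,cv2.convexHull(f(P)),255,cv2.LINE_AA,4)
    if b:
        t=np.zeros_like(img)+255
        for z1 in(0,hz):
            u=np.zeros_like(img); cv2.fillConvexPoly(u,cv2.convexHull(f(circ(b*1.03,z1,z1))),255,cv2.LINE_AA,4); t=np.minimum(t,u)
        img=np.minimum(img,255-t)
    return cv2.resize(img,(w,h),interpolation=cv2.INTER_AREA)/255.
def fit(views,name,p0,freez=False,z=0.,yaws=(0,)):
    """views: list of (C,gray weight image 0..1)"""
    rois=[]
    for C,g in views:
        u=proj(C,[[p0[0],p0[1],z]])[0]; s=26 if name not in("plate","base","post") else (110 if name=="plate" else 50)
        x0,y0=max(0,int(u[0])-s),max(0,int(u[1])-s); rois.append((x0,y0,min(640,x0+2*s)-x0,min(400,y0+2*s)-y0))
    def cost(p):
        zz=p[3] if freez else z
        return sum(((render(C,name,p[0],p[1],zz,p[2],q)-g[q[1]:q[1]+q[3],q[0]:q[0]+q[2]])**2).sum() for (C,g),q in zip(views,rois))
    best=None
    for yw in yaws:
        x=[p0[0],p0[1],yw]+([z] if freez else [])
        d=[.006,.006,.15]+([.006] if freez else [])
        o=minimize(cost,x,method="Nelder-Mead",options=dict(initial_simplex=np.vstack([x]+[np.array(x)+np.eye(len(x))[i]*d[i] for i in range(len(x))]),xatol=1e-4,fatol=1e-2,maxiter=300))
        if best is None or o.fun<best.fun: best=o
    return best.x,best.fun
E
cat > m.py <<'E'
import sys
from h import *; from plant import r
pts=dict(plate=(.52,.03),base=(.51,-.106),post=(.535,.128),ring=(.473,-.389),cap=(.605,-.347),nut=(.396,-.271),jaw=(.486,.40))
Y=dict(plate=(-.1,.1),base=(-.4,0,.4),post=(-.1,.1),ring=(0,),cap=(0,),nut=(0,.26,.52,.78),jaw=(0,.8,1.6,2.4))
Z=dict(base=.008,post=.008)
C={c:cam(r,c) for c in("scene","top")}
I={c:r.snapshot(c) for c in C}
for t in sys.argv[1:] or pts:
    z=Z.get(t,0.); V={}
    for c in C:
        L=r.silhouettes(c,t)
        u=proj(C[c],[[*pts[t],.01]])[0]
        L=sorted(L,key=lambda d:np.hypot(*(np.argwhere(d["pixels"]).mean(0)[::-1]-u)))
        if L:
            mk=L[0]["pixels"]; cc=np.argwhere(mk).mean(0)[::-1]
            if np.hypot(*(cc-u))<15: V[c]=(C[c],mk.astype(float)); np.save(f"/tmp/{t}_{c}.npy",mk)
    for c in V:
        x,f=fit([V[c]],t,pts[t],z=z,yaws=Y[t]); print(t,c,np.round(x,4),"cost",round(f,1),"area",V[c][1].sum())
    if len(V)==2:
        x,f=fit(list(V.values()),t,pts[t],z=z,yaws=Y[t]); print(t,"both",np.round(x,4),round(f,1))
        x,f=fit(list(V.values()),t,pts[t],True,z=z,yaws=Y[t]); print(t,"both+z",np.round(x,4),round(f,1))
E
python3 m.py
python3 - <<'E'
import cv2,numpy as np
I=cv2.imread("pics/top0.png");J=cv2.imread("pics/scene0.png")
def crop(I,x,y,k=4,s=32): return cv2.resize(I[y-s:y+s,x-s:x+s],None,fx=k,fy=k,interpolation=cv2.INTER_NEAREST)
a=np.hstack([crop(I,486,204),crop(I,459,157),crop(I,177,238)]);b=np.hstack([crop(I,447,239),crop(I,376,200),crop(I,282,205)])
cv2.imwrite("pics/crop1.png",np.vstack([a,b]))
E
```

```text
plate scene [ 0.5203  0.0131 -0.1093] cost 1021.7 area 2092.0
base scene [ 0.5086 -0.1054  0.1144] cost 16.6 area 607.0
base top [ 0.5076 -0.1079  0.1177] cost 57.4 area 1091.0
base both [ 0.508  -0.107   0.1205] 90.1
base both+z [ 0.508  -0.107   0.1195  0.0075] 89.7
post scene [ 0.5341  0.1318 -0.1273] cost 14.7 area 316.0
post top [ 0.535   0.1314 -0.0848] cost 22.9 area 490.0
post both [ 0.5347  0.1316 -0.0969] 40.3
post both+z [ 0.5348  0.1316 -0.1032  0.0086] 40.0
ring scene [ 0.4691 -0.3875  0.1042] cost 25.7 area 249.0
ring top [ 0.4699 -0.3905  0.1308] cost 28.0 area 415.0
ring both [ 0.4697 -0.3898  0.1607] 61.4
ring both+z [ 4.698e-01 -3.897e-01  1.722e-01  4.000e-04] 61.5
cap scene [ 0.6058 -0.3473  0.1409] cost 21.7 area 144.0
cap top [ 0.6061 -0.3506  0.1649] cost 28.2 area 210.0
cap both [ 0.6059 -0.3494  0.1286] 55.3
cap both+z [ 6.055e-01 -3.497e-01  1.097e-01 -3.000e-04] 55.1
nut top [ 0.3953 -0.272   0.8205] cost 14.7 area 202.0
jaw scene [0.4865 0.4016 0.6459] cost 16.7 area 183.0
jaw top [0.4849 0.4034 0.6085] cost 10.1 area 296.0
jaw both [0.4849 0.403  0.6103] 33.5
jaw both+z [ 0.485   0.4038  0.6132 -0.0022] 29.3
```

View pics/crop1.png

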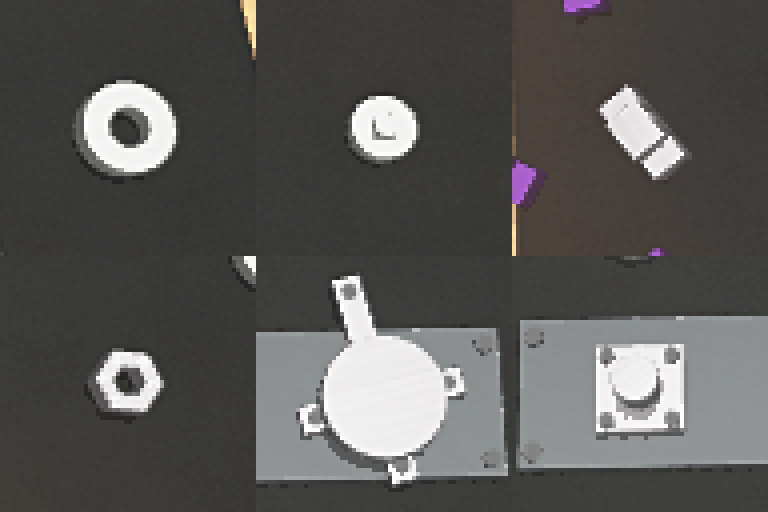

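The crop confirms the choice: large ring with bore, cap with boss, white stepped jaw, large nut, base and post. The two views agree on heights to within 1–2 mm, and base to post measures 240.1 mm (expected 240). Next is a helper that works out the move amounts.

```bash
cat > go.py <<'E'
# python3 go.py x y z yawdeg(closing axis) ; several targets in sequence
import sys,numpy as np
from plant import r
from scipy.spatial.transform import Rotation as R
s=r.get_state(); p=np.array(s["tool_pos"]); A=R.from_quat(s["eef_rot"]).as_matrix(); yw=np.degrees(np.arctan2(A[1,1],A[0,1]))
print("t",round(s["clock"],2),"p",np.round(p,4),"yaw",round(yw,2),"tilt",np.round(np.degrees(np.arccos(-A[2,2])),2),"q7",round(s["q"][6],2),"F",np.round(s["contact_force"],1),"open",round(s["opening"]*88,1),"ff",round(s["finger_force"],1))
a=list(map(float,sys.argv[1:]))
for i in range(0,len(a),4):
    t=np.array(a[i:i+3]); d=(a[i+3]-yw+90)%180-90; yw+=d
    Y=np.radians(yw); y=np.array([np.cos(Y),np.sin(Y),0]); z=np.array([0,0,-1]); x=np.cross(y,z)
    e=t-p; print("rz",round(-d,1),"then mm",np.round(1e3*np.array([e@x,e@y,e@z]),1)); p=t
E
python3 go.py .5 .3 .2 30 .470 -.390 .2 0 .470 -.390 .067 0
```

```text
t 1.9 p [0.1804 0.5984 0.3027] yaw 73.23 tilt 0.0 q7 -0.22 F [ 0.9 -0.   0.2] open 87.7 ff 0.0
rz 43.2 then mm [-418.3  127.6  102.7]
rz 30.0 then mm [-690.  -30.    0.]
rz -0.0 then mm [  0.   0. 133.]
```

play_rows --translation '[[0, 0, 0.02], [0, 0, 0.02], [0, 0, 0.02], [0, 0, 0.02], [0, 0, 0.022], [-0.042, 0.0128, 0], [-0.042, 0.0128, 0], [-0.042, 0.0128, 0], [-0.042, 0.0128, 0], [-0.042, 0.0128, 0], [-0.042, 0.0128, 0], [-0.042, 0.0128, 0], [-0.042, 0.0128, 0], [-0.042, 0.0128, 0], [-0.042, 0.0128, 0], [0, 0, 0], [0, 0, 0], [0, 0, 0], [0, 0, 0]]' --delta_rot '[[0, 0, 8.6], [0, 0, 8.6], [0, 0, 8.6], [0, 0, 8.6], [0, 0, 8.8], [0, 0, 0], [0, 0, 0], [0, 0, 0], [0, 0, 0], [0, 0, 0], [0, 0, 0], [0, 0, 0], [0, 0, 0], [0, 0, 0], [0, 0, 0], [0, 0, 7.5], [0, 0, 7.5], [0, 0, 7.5], [0, 0, 7.5]]' --grip '[1, 1, 1, 1, 1, 1, 1, 1, 1, 1, 1, 1, 1, 1, 1, 1, 1, 1, 1]' --squeeze 20

```text
clock: 4.28
tool_pos: [0.5014, 0.299, 0.2008]
eef_rot: [0.708, 0.706, 0.0, -0.0]
contact_force: [0.8, -1.1, -0.2]
opening: 1.0
finger_force: 0.0
```

```bash
python3 go.py .470 -.390 .2 0
```

```text
t 4.28 p [0.5014 0.299  0.2008] yaw -0.21 tilt 0.03 q7 -0.55 F [ 0.8 -1.1 -0.2] open 88.0 ff 0.0
rz -0.2 then mm [-689.   -31.4    0.8]
```

play_rows --translation '[[-0.049, -0.0022, 0], [-0.049, -0.0022, 0], [-0.049, -0.0022, 0], [-0.049, -0.0022, 0], [-0.049, -0.0022, 0], [-0.049, -0.0022, 0], [-0.049, -0.0022, 0], [-0.049, -0.0022, 0], [-0.049, -0.0022, 0], [-0.049, -0.0022, 0], [-0.049, -0.0022, 0], [-0.049, -0.0022, 0], [-0.049, -0.0022, 0], [-0.052, -0.0028, 0], [0, 0, 0.035], [0, 0, 0.035], [0, 0, 0], [0, 0, 0]]' --delta_rot '[[0, 0, 0], [0, 0, 0], [0, 0, 0], [0, 0, 0], [0, 0, 0], [0, 0, 0], [0, 0, 0], [0, 0, 0], [0, 0, 0], [0, 0, 0], [0, 0, 0], [0, 0, 0], [0, 0, 0], [0, 0, -0.2], [0, 0, 0], [0, 0, 0], [0, 0, 0], [0, 0, 0]]' --grip '[1, 1, 1, 1, 1, 1, 1, 1, 1, 1, 1, 1, 1, 1, 1, 1, 1, 1]'

```text
clock: 6.52
tool_pos: [0.4709, -0.3904, 0.1317]
eef_rot: [0.706, 0.709, 0.0, 0.001]
contact_force: [0.2, -0.3, -0.9]
opening: 0.999
finger_force: 0.0
```

```bash
python3 go.py .470 -.3898 .067 0; python3 -c "
from plant import r;import cv2
I=r.snapshot('top');cv2.imwrite('pics/t2.png',cv2.resize(I[120:290,400:600],None,fx=3,fy=3));I=r.snapshot('scene');cv2.imwrite('pics/s2.png',cv2.resize(I[130:260,130:330],None,fx=3,fy=3))"
```

```text
t 6.53 p [ 0.4709 -0.3904  0.1317] yaw 0.24 tilt 0.08 q7 0.43 F [ 0.2 -0.3 -0.9] open 87.9 ff 0.0
rz 0.2 then mm [ 0.6 -0.9 64.7]
```

View pics/s2.png

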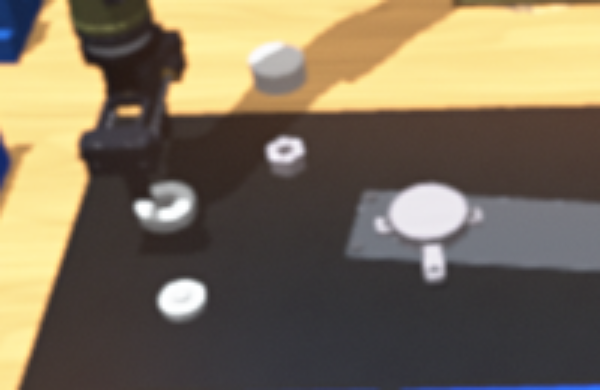

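The picture shows the gripper over the ring at crop (165,205), with the fingers fore and aft of it. I'll descend and grip.

play_rows --translation '[[0.0006, -0.001, 0.03], [0, 0, 0.025], [0, 0, 0.01], [0, 0, 0], [0, 0, 0], [0, 0, 0], [0, 0, 0], [0, 0, 0], [0, 0, 0]]' --delta_rot '[[0, 0, 0.2], [0, 0, 0], [0, 0, 0], [0, 0, 0], [0, 0, 0], [0, 0, 0], [0, 0, 0], [0, 0, 0], [0, 0, 0]]' --grip '[1, 1, 1, 1, -1, -1, -1, -1, -1]' --squeeze 20

```text
clock: 7.75
tool_pos: [0.4693, -0.3897, 0.0662]
eef_rot: [0.707, 0.707, -0.0, 0.0]
contact_force: [-0.3, 0.4, 5.2]
opening: 0.659
finger_force: 20.0
```

```bash
python3 go.py .470 -.390 .16 0 .508 -.107 .16 0 .508 -.107 .098 0
```

```text
t 7.75 p [ 0.4693 -0.3897  0.0662] yaw 0.02 tilt 0.02 q7 0.41 F [-0.3  0.4  5.2] open 58.0 ff 20.0
rz 0.0 then mm [ -0.3   0.7 -93.8]
rz -0.0 then mm [283.  38.   0.]
rz -0.0 then mm [ 0.  0. 62.]
```

play_rows --translation '[[0, 0, -0.03], [0, 0, -0.04], [0, 0, -0.024], [0.047, 0.0064, 0], [0.047, 0.0064, 0], [0.047, 0.0064, 0], [0.047, 0.0064, 0], [0.047, 0.0064, 0], [0.048, 0.0064, 0], [0, 0, 0.02], [0, 0, 0.02], [0, 0, 0], [0, 0, 0]]' --delta_rot '[[0, 0, 0], [0, 0, 0], [0, 0, 0], [0, 0, 0], [0, 0, 0], [0, 0, 0], [0, 0, 0], [0, 0, 0], [0, 0, 0], [0, 0, 0], [0, 0, 0], [0, 0, 0], [0, 0, 0]]' --grip '[-1, -1, -1, -1, -1, -1, -1, -1, -1, -1, -1, -1, -1]'

```text
clock: 9.38
tool_pos: [0.5077, -0.1067, 0.12]
eef_rot: [0.707, 0.707, 0.0, 0.0]
contact_force: [0.0, -0.3, -1.0]
opening: 0.663
finger_force: 20.0
```

```bash
python3 go.py .508 -.107 .0975 0
```

```text
t 9.38 p [ 0.5077 -0.1067  0.12  ] yaw 0.01 tilt 0.02 q7 0.02 F [ 0.  -0.3 -1. ] open 58.4 ff 20.0
rz 0.0 then mm [-0.3  0.3 22.5]
```

play_rows --translation '[[0, 0, 0.012], [0, 0, 0.008], [0, 0, 0.0025], [0, 0, 0], [0, 0, 0], [0, 0, 0], [0, 0, 0], [0, 0, 0], [0, 0, -0.03], [0, 0, -0.04], [0, 0, -0.03], [-0.05, 0, 0], [-0.05, 0.02, 0], [-0.05, 0.02, 0], [-0.05, 0.02, 0], [-0.043, 0.038, 0], [0, 0, 0], [0, 0, 0]]' --delta_rot '[[0, 0, 0], [0, 0, 0], [0, 0, 0], [0, 0, 0], [0, 0, 0], [0, 0, 0], [0, 0, 0], [0, 0, 0], [0, 0, 0], [0, 0, 0], [0, 0, 0], [0, 0, 0], [0, 0, 0], [0, 0, 0], [0, 0, 0], [0, 0, 0], [0, 0, 0], [0, 0, 0]]' --grip '[-1, -1, -1, -1, 0.7, 0.7, 0.7, 0.7, 0.7, 0.7, 0.7, 0.7, 0.7, 0.7, 0.7, 0.7, 0.7, 0.7]'

```text
clock: 11.62
tool_pos: [0.605, -0.3485, 0.1965]
eef_rot: [0.707, 0.707, 0.0, -0.001]
contact_force: [0.0, 0.1, -0.7]
opening: 0.852
finger_force: 0.0
```

```bash
python3 go.py .606 -.349 .067 0
cat > mr.py <<'E'
import sys
from h import *; from plant import r
# mr.py name z x y yaws...
n=sys.argv[1]; z,x,y=map(float,sys.argv[2:5]); yaws=[float(a) for a in sys.argv[5:]] or [0]
V=[]
for c in("scene","top"):
    r.snapshot(c); C=cam(r,c); u=proj(C,[[x,y,z+.01]])[0]
    for d in r.silhouettes(c,n):
        mk=d["pixels"]; cc=np.argwhere(mk).mean(0)[::-1]
        if np.hypot(*(cc-u))<12:
            V.append((C,mk.astype(float))); print(c,"conf",round(d["confidence"],2),np.round(fit([V[-1]],n,(x,y),z=z,yaws=yaws)[0],4),mk.sum()); break
if V: print("both",np.round(fit(V,n,(x,y),z=z,yaws=yaws)[0],4),"with z",np.round(fit(V,n,(x,y),True,z=z,yaws=yaws)[0],4))
E
python3 mr.py ring .03 .508 -.107; python3 -c "
from plant import r;import cv2
I=r.snapshot('top');cv2.imwrite('pics/t3.png',cv2.resize(I[130:270,300:500],None,fx=4,fy=4))"
```

```text
t 11.62 p [ 0.605  -0.3485  0.1965] yaw 0.05 tilt 0.13 q7 0.35 F [ 0.   0.1 -0.7] open 75.0 ff 0.0
rz 0.0 then mm [ -0.5   1.  129.5]
scene conf 0.73 [ 0.5088 -0.1042  0.0639] 254
top conf 0.91 [ 0.5094 -0.1066  0.0393] 414
both [ 0.5093 -0.1062  0.0104] with z [ 0.5094 -0.1062  0.0296  0.0299]
```

View pics/t3.png

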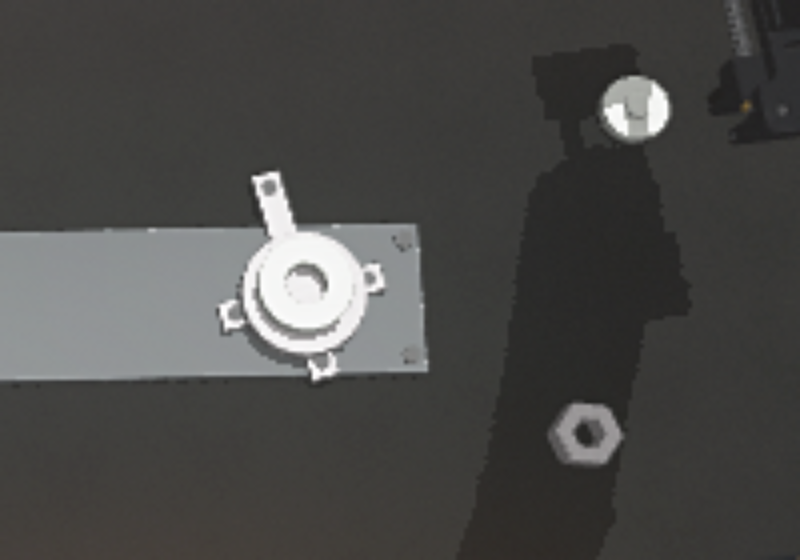

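The ring lies on the base at z 0.030, about 1.5 mm from its centre. Now the cap.

play_rows --translation '[[-0.0005, 0.001, 0.05], [0, 0, 0.05], [0, 0, 0.02], [0, 0, 0.0105], [0, 0, 0], [0, 0, 0], [0, 0, 0], [0, 0, 0], [0, 0, 0], [0, 0, 0]]' --delta_rot '[[0, 0, 0], [0, 0, 0], [0, 0, 0], [0, 0, 0], [0, 0, 0], [0, 0, 0], [0, 0, 0], [0, 0, 0], [0, 0, 0], [0, 0, 0]]' --grip '[0.7, 0.7, 0.7, 0.7, 0.7, -1, -1, -1, -1, -1]'

```text
clock: 13.12
tool_pos: [0.6066, -0.3502, 0.0672]
eef_rot: [0.707, 0.707, -0.0, 0.0]
contact_force: [-1.9, 0.8, 4.9]
opening: 0.489
finger_force: 20.0
```

```bash
python3 go.py .606 -.349 .17 0 .508 -.1065 .17 0 .508 -.1065 .115 0
```

```text
t 13.12 p [ 0.6066 -0.3502  0.0672] yaw 0.02 tilt 0.01 q7 0.33 F [-1.9  0.8  4.9] open 43.0 ff 20.0
rz 0.0 then mm [   1.2   -0.6 -102.8]
rz -0.0 then mm [242.5 -98.    0. ]
rz -0.0 then mm [ 0.  0. 55.]
```

play_rows --translation '[[0, 0, -0.03], [0, 0, -0.045], [0, 0, -0.028], [0.0486, -0.0197, 0], [0.0486, -0.0197, 0], [0.0486, -0.0197, 0], [0.0486, -0.0197, 0], [0.0486, -0.0197, 0], [0, 0, 0.02], [0, 0, 0.015], [0, 0, 0], [0, 0, 0]]' --delta_rot '[[0, 0, 0], [0, 0, 0], [0, 0, 0], [0, 0, 0], [0, 0, 0], [0, 0, 0], [0, 0, 0], [0, 0, 0], [0, 0, 0], [0, 0, 0], [0, 0, 0], [0, 0, 0]]' --grip '[-1, -1, -1, -1, -1, -1, -1, -1, -1, -1, -1, -1]'

```text
clock: 14.62
tool_pos: [0.5083, -0.1079, 0.1347]
eef_rot: [0.707, 0.707, 0.0, 0.0]
contact_force: [-0.2, -0.5, -1.3]
opening: 0.487
finger_force: 20.0
```

```bash
python3 go.py .508 -.1073 .116 0
```

```text
t 14.62 p [ 0.5083 -0.1079  0.1347] yaw -0.05 tilt 0.03 q7 0.01 F [-0.2 -0.5 -1.3] open 42.9 ff 20.0
rz -0.1 then mm [ 0.6 -0.3 18.7]
```

play_rows --translation '[[0.0006, -0.0002, 0.01], [0, 0, 0.006], [0, 0, 0.0025], [0, 0, 0], [0, 0, 0], [0, 0, 0], [0, 0, 0], [0, 0, -0.03], [0, 0, -0.04], [0, 0, -0.03], [0.05, 0, 0], [0.05, 0, 0], [0.05, 0, 0], [0.05, 0, 0], [0.05, 0, 0], [0.05, 0, 0], [0.05, 0, 0], [0.05, 0, 0], [0.05, 0, 0], [0.06, -0.023, 0]]' --delta_rot '[[0, 0, 0], [0, 0, 0], [0, 0, 0], [0, 0, 0], [0, 0, 0], [0, 0, 0], [0, 0, 0], [0, 0, 0], [0, 0, 0], [0, 0, 0], [0, 0, 0], [0, 0, 0], [0, 0, 0], [0, 0, 0], [0, 0, 0], [0, 0, 0], [0, 0, 0], [0, 0, 0], [0, 0, 0], [0, 0, 0]]' --grip '[-1, -1, -1, -1, 0.3, 0.3, 0.3, 0.3, 0.3, 0.3, 0.2, 0.2, 0.2, 0.2, 0.2, 0.2, 0.2, 0.2, 0.2, 0.2]'

```text
clock: 17.12
tool_pos: [0.4867, 0.4023, 0.2164]
eef_rot: [0.708, 0.706, 0.001, 0.001]
contact_force: [1.0, -0.1, -0.6]
opening: 0.599
finger_force: 0.0
```

```bash
python3 go.py .485 .403 .067 125; python3 mr.py cap .048 .508 -.107;python3 mr.py ring .03 .508 -.107; python3 -c "
from plant import r;import cv2,numpy as np
I=r.snapshot('top');J=r.snapshot('scene');f=lambda I,x,y:cv2.resize(I[y-40:y+40,x-40:x+40],None,fx=5,fy=5)
cv2.imwrite('pics/t4.png',np.hstack([f(I,376,200),f(J,274,200)]))"
```

```text
t 17.12 p [0.4867 0.4023 0.2164] yaw -0.16 tilt 0.14 q7 -0.7 F [ 1.  -0.1 -0.6] open 52.7 ff 0.0
rz 54.8 then mm [ -1.   -1.6 149.4]
scene conf 0.65 [ 0.5094 -0.1041 -0.0342] 141
top conf 0.78 [ 0.5096 -0.1052  0.0793] 276
both [ 0.5097 -0.105  -0.0251] with z [ 0.5096 -0.105  -0.0048  0.0479]
top conf 0.69 [ 0.5078 -0.1062  0.0593] 130
both [ 0.5078 -0.1062  0.0593] with z [ 0.5249 -0.121   1.9243 -0.0539]
```

View pics/t4.png

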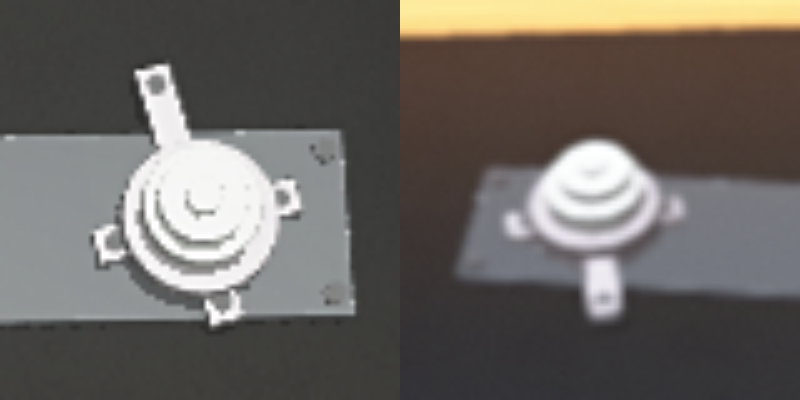

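The stack sits concentric in both views: cap at about (205,200) on the left, cap bottom at z 0.048. Now the jaw.

play_rows --translation '[[0, 0, 0.01], [0, 0, 0.01], [0, 0, 0.01], [0, 0, 0.01], [0, 0, 0.01], [0, 0, 0.01], [-0.001, -0.0016, 0.03], [0, 0, 0.01], [0, 0, 0], [0, 0, 0]]' --delta_rot '[[0, 0, 9.1], [0, 0, 9.1], [0, 0, 9.1], [0, 0, 9.1], [0, 0, 9.1], [0, 0, 9.3], [0, 0, 0], [0, 0, 0], [0, 0, 0], [0, 0, 0]]' --grip '[0.2, 0.2, 0.2, 0.2, 0.2, 0.2, 0.2, 0.2, 0.2, 0.2]'

```text
clock: 18.88
tool_pos: [0.4843, 0.4027, 0.1172]
eef_rot: [0.953, 0.302, 0.001, -0.0]
contact_force: [0.3, 1.0, 0.5]
opening: 0.601
finger_force: 0.0
```

```bash
python3 go.py .485 .403 .067 125; python3 -c "
from plant import r;import cv2,numpy as np
I=r.snapshot('top');J=r.snapshot('scene');f=lambda I,x,y:cv2.resize(I[y-40:y+40,x-40:x+40],None,fx=5,fy=5)
cv2.imwrite('pics/t5.png',np.hstack([f(I,177,238),f(J,434,185)]))"
```

```text
t 18.88 p [0.4843 0.4027 0.1172] yaw -54.81 tilt 0.1 q7 -1.34 F [0.3 1.  0.5] open 52.9 ff 0.0
rz 0.2 then mm [ 0.8  0.1 50.2]
```

View pics/t5.png

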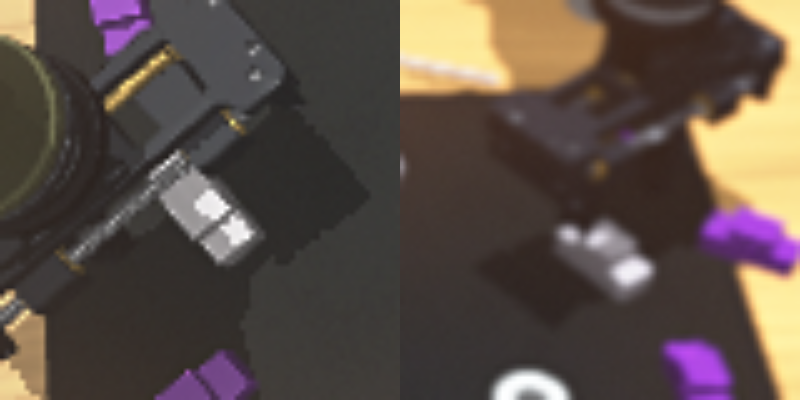

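The gripper is aligned crosswise over the white jaw at left crop (215,215), and the purple blocks are clear of the fingers.

play_rows --translation '[[0.0008, 0, 0.025], [0, 0, 0.015], [0, 0, 0.01], [0, 0, 0], [0, 0, 0], [0, 0, 0], [0, 0, 0], [0, 0, 0], [0, 0, 0]]' --delta_rot '[[0, 0, 0.2], [0, 0, 0], [0, 0, 0], [0, 0, 0], [0, 0, 0], [0, 0, 0], [0, 0, 0], [0, 0, 0], [0, 0, 0]]' --grip '[0.2, 0.2, 0.2, 0.2, -1, -1, -1, -1, -1]' --squeeze 25

```text
clock: 20.1
tool_pos: [0.4843, 0.4032, 0.0666]
eef_rot: [0.954, 0.301, 0.0, -0.0]
contact_force: [-0.8, 0.4, 3.6]
opening: 0.273
finger_force: 25.0
```

```bash
python3 go.py .485 .403 .15 125 .5214 .0123 .15 83.6 .5214 .0123 .076 83.6
```

```text
t 20.1 p [0.4843 0.4032 0.0666] yaw -54.98 tilt 0.03 q7 -1.32 F [-0.8  0.4  3.6] open 24.0 ff 25.0
rz 0.0 then mm [  0.4   0.6 -83.4]
rz 41.4 then mm [ 79.7 384.2   0. ]
rz -0.0 then mm [ 0.  0. 74.]
```

play_rows --translation '[[0, 0, -0.03], [0, 0, -0.04], [0, 0, -0.02], [0, 0, 0], [0, 0, 0], [0, 0, 0], [0, 0, 0], [0, 0, 0], [0.01, 0.048, 0], [0.01, 0.048, 0], [0.01, 0.048, 0], [0.01, 0.048, 0], [0.01, 0.048, 0], [0.01, 0.048, 0], [0.01, 0.048, 0], [0.01, 0.048, 0], [0, 0, 0.03], [0, 0, 0.025], [0, 0, 0], [0, 0, 0]]' --delta_rot '[[0, 0, 0], [0, 0, 0], [0, 0, 0], [0, 0, 8.3], [0, 0, 8.3], [0, 0, 8.3], [0, 0, 8.3], [0, 0, 8.2], [0, 0, 0], [0, 0, 0], [0, 0, 0], [0, 0, 0], [0, 0, 0], [0, 0, 0], [0, 0, 0], [0, 0, 0], [0, 0, 0], [0, 0, 0], [0, 0, 0], [0, 0, 0]]' --grip '[-1, -1, -1, -1, -1, -1, -1, -1, -1, -1, -1, -1, -1, -1, -1, -1, -1, -1, -1, -1]'

```text
clock: 22.6
tool_pos: [0.5212, 0.0126, 0.1016]
eef_rot: [0.998, -0.056, 0.0, 0.0]
contact_force: [0.4, -0.3, -1.6]
opening: 0.269
finger_force: 25.0
```

```bash
python3 go.py .5214 .0123 .0755 83.6; python3 mr.py jaw .036 .5214 .0123 -.11
```

```text
t 22.6 p [0.5212 0.0126 0.1016] yaw -96.37 tilt 0.02 q7 -1.18 F [ 0.4 -0.3 -1.6] open 23.6 ff 25.0
rz 0.0 then mm [ 0.2  0.3 26.1]
scene conf 0.7 [ 0.5243  0.0134 -0.1021] 152
both [ 0.5243  0.0134 -0.1021] with z [ 0.5231  0.0133 -0.0964  0.0345]
```

play_rows --translation '[[0, 0, 0.014], [0, 0, 0.009], [0, 0, 0.0035], [0, 0, 0], [0, 0, 0], [0, 0, 0], [0, 0, 0], [0, 0, -0.03], [0, 0, -0.04], [0, 0, -0.03], [0, 0, 0]]' --delta_rot '[[0, 0, 0], [0, 0, 0], [0, 0, 0], [0, 0, 0], [0, 0, 0], [0, 0, 0], [0, 0, 0], [0, 0, 0], [0, 0, 0], [0, 0, 0], [0, 0, 0]]' --grip '[-1, -1, -1, -1, 0, 0, 0, 0, 0, 0.3, 0.3]'

```text
clock: 24.18
tool_pos: [0.5222, 0.0126, 0.1765]
eef_rot: [0.998, -0.056, 0.002, -0.0]
contact_force: [0.2, 0.3, 0.5]
opening: 0.649
finger_force: 0.0
```

```bash
python3 go.py .3953 -.272 .175 47 .3953 -.272 .067 47
```

```text
t 24.18 p [0.5222 0.0126 0.1765] yaw -96.36 tilt 0.25 q7 -1.23 F [0.2 0.3 0.5] open 57.1 ff 0.0
rz 36.6 then mm [101.3 294.6   1.5]
rz -0.0 then mm [  0.   0. 108.]
```

play_rows --translation '[[0, 0, 0], [0, 0, 0], [0, 0, 0], [0, 0, 0], [0.0145, 0.0421, 0], [0.0145, 0.0421, 0], [0.0145, 0.0421, 0], [0.0145, 0.0421, 0], [0.0145, 0.0421, 0], [0.0145, 0.0421, 0], [0.0145, 0.0421, 0], [0, 0, 0], [0, 0, 0]]' --delta_rot '[[0, 0, 9.2], [0, 0, 9.2], [0, 0, 9.2], [0, 0, 9.0], [0, 0, 0], [0, 0, 0], [0, 0, 0], [0, 0, 0], [0, 0, 0], [0, 0, 0], [0, 0, 0], [0, 0, 0], [0, 0, 0]]' --grip '[0.3, 0.3, 0.3, 0.3, 0.3, 0.3, 0.3, 0.3, 0.3, 0.3, 0.3, 0.3, 0.3]'

```text
clock: 25.8
tool_pos: [0.3943, -0.2713, 0.1739]
eef_rot: [0.931, -0.366, -0.001, -0.001]
contact_force: [-0.6, 0.6, -0.5]
opening: 0.651
finger_force: 0.0
```

```bash
python3 go.py .3953 -.272 .067 47; python3 mr.py jaw .008 .5214 .0123 -.11; python3 mr.py post .008 .535 .1316 -.11;  python3 mr.py nut 0 .3953 -.272 0 .26 .52 .78;python3 mr.py cap .048 .508 -.107;python3 -c "
from plant import r;import cv2,numpy as np
I=r.snapshot('top');J=r.snapshot('scene');f=lambda I,x,y:cv2.resize(I[y-40:y+40,x-40:x+40],None,fx=5,fy=5)
cv2.imwrite('pics/t6.png',np.hstack([f(I,330,205),f(I,447,235)]))"
```

```text
t 25.8 p [ 0.3943 -0.2713  0.1739] yaw -132.95 tilt 0.13 q7 -1.09 F [-0.6  0.6 -0.5] open 57.3 ff 0.0
rz 0.0 then mm [  1.2  -0.2 106.9]
scene conf 0.71 [ 0.5206  0.0147 -0.1106] 139
top conf 0.55 [ 0.5195  0.0122 -0.1031] 255
both [ 0.5197  0.013  -0.0894] with z [ 0.5198  0.0127 -0.0907  0.0072]
scene conf 0.52 [ 0.5342  0.132  -0.1103] 302
top conf 0.8 [ 0.5335  0.1308 -0.0837] 489
both [ 0.5337  0.1312 -0.086 ] with z [ 0.5337  0.1313 -0.0935  0.0071]
scene conf 0.52 [ 0.3983 -0.2685  0.6255] 131
top conf 0.7 [ 0.3958 -0.2716  0.9813] 167
both [ 0.396  -0.2708  1.0355] with z [ 0.3959 -0.271   0.0169 -0.0021]
top conf 0.84 [ 0.51   -0.1055 -0.0287] 244
both [ 0.51   -0.1055 -0.0287] with z [ 0.5208 -0.1149  0.4866 -0.0039]
```

View pics/t6.png

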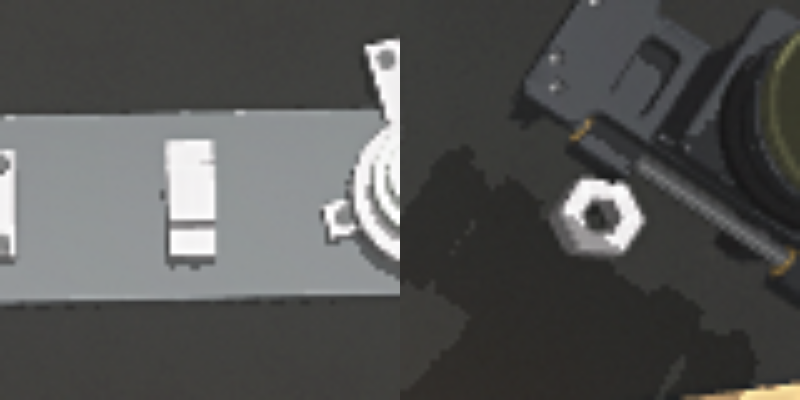

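The jaw sits across the plate at left crop (190,200), within 1.5 mm of the midpoint. The nut's flats lie about 50°, so I'll grip it there.

play_rows --translation '[[0.001, 0, 0.04], [0, 0, 0.04], [0, 0, 0.017], [0, 0, 0.01], [0, 0, 0], [0, 0, 0], [0, 0, 0], [0, 0, 0], [0, 0, 0], [0, 0, 0]]' --delta_rot '[[0, 0, -3], [0, 0, 0], [0, 0, 0], [0, 0, 0], [0, 0, 0], [0, 0, 0], [0, 0, 0], [0, 0, 0], [0, 0, 0], [0, 0, 0]]' --grip '[0.3, 0.3, 0.3, 0.3, 0.3, -1, -1, -1, -1, -1]'

```text
clock: 27.95
tool_pos: [0.3955, -0.273, 0.0683]
eef_rot: [0.94, -0.342, 0.001, 0.0]
contact_force: [0.3, 0.5, 6.4]
opening: 0.412
finger_force: 24.8
```

```bash
python3 go.py .395 -.272 .19 50 .6303 -.0917 .19 66.9 .6303 -.0917 .069 66.9
```

```text
t 27.95 p [ 0.3955 -0.273   0.0683] yaw -129.97 tilt 0.07 q7 -0.96 F [0.3 0.5 6.4] open 36.3 ff 24.8
rz 0.0 then mm [  -1.    -0.5 -121.7]
rz -16.9 then mm [ 145.7 -258.2    0. ]
rz -0.0 then mm [  0.   0. 121.]
```

play_rows --translation '[[0, 0, -0.03], [0, 0, -0.05], [0, 0, -0.042], [0, 0, 0], [0, 0, 0], [0.0208, -0.0369, 0], [0.0208, -0.0369, 0], [0.0208, -0.0369, 0], [0.0208, -0.0369, 0], [0.0208, -0.0369, 0], [0.0208, -0.0369, 0], [0.0208, -0.0369, 0], [0, 0, 0.04], [0, 0, 0.04], [0, 0, 0], [0, 0, 0]]' --delta_rot '[[0, 0, 0], [0, 0, 0], [0, 0, 0], [0, 0, -8.5], [0, 0, -8.4], [0, 0, 0], [0, 0, 0], [0, 0, 0], [0, 0, 0], [0, 0, 0], [0, 0, 0], [0, 0, 0], [0, 0, 0], [0, 0, 0], [0, 0, 0], [0, 0, 0]]' --grip '[-1, -1, -1, -1, -1, -1, -1, -1, -1, -1, -1, -1, -1, -1, -1, -1]'

```text
clock: 29.95
tool_pos: [0.6308, -0.0929, 0.1108]
eef_rot: [0.98, -0.2, 0.001, 0.0]
contact_force: [0.5, -0.1, -0.8]
opening: 0.409
finger_force: 24.8
```

```bash
python3 go.py .6303 -.0917 .069 66.9;  python3 mr.py nut .04 .6303 -.0917 .12; python3 mr.py base .008 .508 -.107 .12
```

```text
t 29.95 p [ 0.6308 -0.0929  0.1108] yaw -113.1 tilt 0.08 q7 -1.31 F [ 0.5 -0.1 -0.8] open 36.0 ff 24.8
rz 0.0 then mm [-0.9 -0.9 41.8]
scene conf 0.46 [ 0.6305 -0.0934  0.6732] 129
both [ 0.6305 -0.0934  0.6732] with z [ 0.6291 -0.0925  0.6619  0.0386]
scene conf 0.47 [ 0.4889 -0.1023  0.0933] 22
top conf 0.76 [ 0.5069 -0.109   0.1203] 308
both [ 0.5066 -0.1088  0.1252] with z [ 0.5161 -0.122   0.1266 -0.0543]
```

Now I'll lower it with the small correction, open slightly, rise and move clear.

play_rows --translation '[[-0.001, -0.001, 0.02], [0, 0, 0.015], [0, 0, 0.0065], [0, 0, 0], [0, 0, 0], [0, 0, 0], [0, 0, 0], [0, 0, -0.03], [0, 0, -0.05], [0, 0, -0.05], [0.04, -0.01, -0.03], [0.05, -0.01, -0.03], [0.05, -0.01, 0], [0.05, -0.01, 0], [0, 0, 0]]' --delta_rot '[[0, 0, 0], [0, 0, 0], [0, 0, 0], [0, 0, 0], [0, 0, 0], [0, 0, 0], [0, 0, 0], [0, 0, 0], [0, 0, 0], [0, 0, 0], [0, 0, 0], [0, 0, 0], [0, 0, 0], [0, 0, 0], [0, 0, 0]]' --grip '[-1, -1, -1, -1, 0, 0, 0, 0, 0, 0, 0, 0, 0, 0, 0]'

```text
clock: 32.22
tool_pos: [0.8225, -0.1294, 0.2554]
eef_rot: [0.98, -0.199, 0.001, 0.001]
contact_force: [0.6, -0.4, -0.8]
opening: 0.497
finger_force: 0.0
```

```bash
python3 go.py;  python3 mr.py nut 0 .6303 -.0917 .12; python3 mr.py cap .048 .508 -.107; python3 mr.py jaw .008 .5214 .0123 -.11;python3 -c "
from plant import r;import cv2,numpy as np
I=r.snapshot('top');J=r.snapshot('scene');f=lambda I,x,y:cv2.resize(I[y-40:y+40,x-40:x+40],None,fx=5,fy=5)
cv2.imwrite('pics/t7.png',np.hstack([f(I,370,180),f(J,274,210)]))"
```

```text
t 32.23 p [ 0.8225 -0.1294  0.2554] yaw -112.94 tilt 0.09 q7 -1.62 F [ 0.6 -0.4 -0.8] open 43.8 ff 0.0
scene conf 0.66 [ 0.5052 -0.1046  0.0708] 111
both [ 0.5052 -0.1046  0.0708] with z [ 0.2939 -0.1319  1.032  -0.1471]
```

View pics/t7.png

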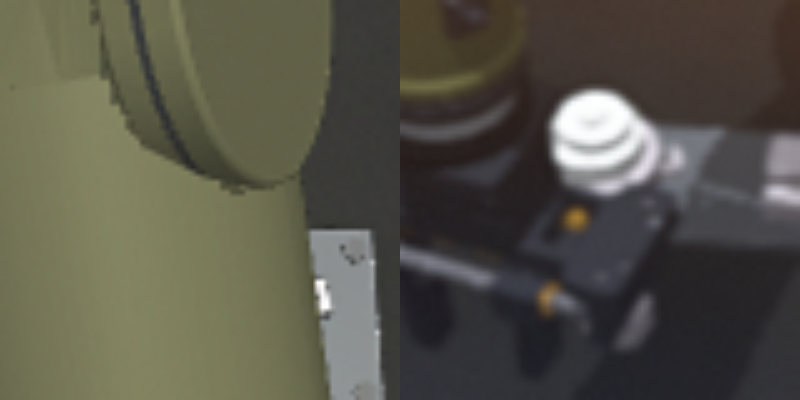

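The arm blocks the view, so I'll move it aside to the right.

play_rows --translation '[[-0.008, 0.044, 0], [-0.008, 0.044, 0], [-0.008, 0.044, 0], [-0.008, 0.044, 0], [-0.008, 0.044, 0], [-0.008, 0.044, 0], [-0.008, 0.044, 0], [-0.008, 0.044, 0], [0, 0, 0], [0, 0, 0]]' --delta_rot '[[0, 0, 0], [0, 0, 0], [0, 0, 0], [0, 0, 0], [0, 0, 0], [0, 0, 0], [0, 0, 0], [0, 0, 0], [0, 0, 0], [0, 0, 0]]' --grip '[0, 0, 0, 0, 0, 0, 0, 0, 0, 0]'

```text
clock: 34.17
tool_pos: [0.6241, -0.4267, 0.2581]
eef_rot: [0.98, -0.2, 0.0, -0.001]
contact_force: [0.4, 0.6, 0.5]
opening: 0.499
finger_force: 0.0
```

```bash
python3 go.py;  python3 mr.py nut 0 .6303 -.0917 .12; python3 mr.py cap .048 .508 -.107; python3 mr.py jaw .008 .5214 .0123 -.11;python3 -c "
from plant import r;import cv2,numpy as np
I=r.snapshot('top');J=r.snapshot('scene');f=lambda I,x,y:cv2.resize(I[y-40:y+40,x-40:x+40],None,fx=5,fy=5)
cv2.imwrite('pics/t8.png',np.hstack([f(I,370,180),f(J,274,210)]))"
```

```text
t 34.17 p [ 0.6241 -0.4267  0.2581] yaw -113.05 tilt 0.09 q7 -1.09 F [0.4 0.6 0.5] open 43.9 ff 0.0
scene conf 0.45 [ 0.628  -0.0884  0.1653] 157
top conf 0.72 [ 0.6284 -0.0896  0.1395] 165
both [ 0.6283 -0.0892  0.1214] with z [ 6.282e-01 -8.910e-02  1.384e-01  1.000e-04]
scene conf 0.68 [ 0.5095 -0.1041 -0.0383] 144
top conf 0.83 [ 0.5105 -0.1058  0.003 ] 238
both [ 0.5096 -0.1048 -0.0129] with z [ 0.5097 -0.1048  0.0501  0.0479]
scene conf 0.6 [ 0.5199  0.0146 -0.0867] 138
top conf 0.66 [ 0.521   0.013  -0.1094] 230
both [ 0.521   0.0135 -0.1042] with z [ 0.5209  0.0135 -0.1039  0.008 ]
```

View pics/t8.png

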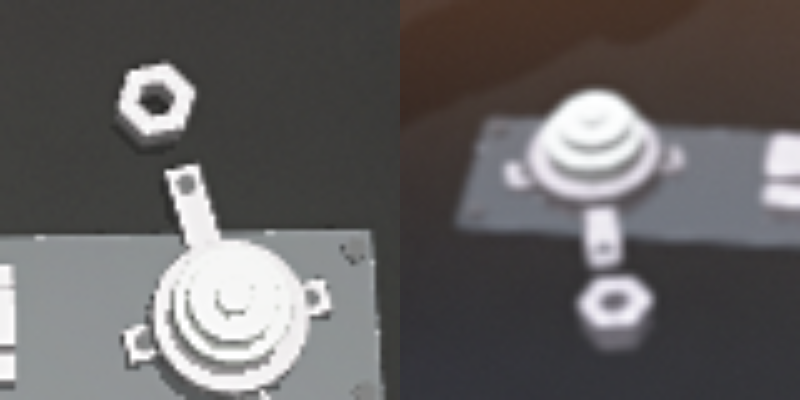

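Ring, cap and jaw look right. The nut is about 3 mm off the foot's line with roughly 18.6 mm clear, because it sat off-centre in the pads. There's time, so I'll re-grip it and shift it slightly.

```bash
python3 go.py .6283 -.0892 .2 66.9 .6283 -.0892 .069 66.9
```

```text
t 34.88 p [ 0.6234 -0.4275  0.2582] yaw -113.07 tilt 0.0 q7 -1.09 F [-0.8  0.3  0.1] open 44.0 ff 0.0
rz 0.0 then mm [-128.2 -313.1   58.2]
rz -0.0 then mm [  0.   0. 131.]
```

play_rows --translation '[[-0.016, -0.0391, 0], [-0.016, -0.0391, 0], [-0.016, -0.0391, 0], [-0.016, -0.0391, 0], [-0.016, -0.0391, 0], [-0.016, -0.0391, 0], [-0.016, -0.0391, 0], [-0.016, -0.0394, 0], [0, 0, 0.058], [0, 0, 0.05], [0, 0, 0.03], [0, 0, 0], [0, 0, 0]]' --delta_rot '[[0, 0, 0], [0, 0, 0], [0, 0, 0], [0, 0, 0], [0, 0, 0], [0, 0, 0], [0, 0, 0], [0, 0, 0], [0, 0, 0], [0, 0, 0], [0, 0, 0], [0, 0, 0], [0, 0, 0]]' --grip '[0.25, 0.25, 0.25, 0.25, 0.25, 0.25, 0.25, 0.25, 0.25, 0.25, 0.25, 0.25, 0.25]'

```text
clock: 36.5
tool_pos: [0.6292, -0.0898, 0.1216]
eef_rot: [0.98, -0.2, 0.001, 0.0]
contact_force: [0.2, -0.3, 0.5]
opening: 0.623
finger_force: 0.0
```

```bash
python3 go.py .6283 -.0892 .069 66.9
```

```text
t 36.5 p [ 0.6292 -0.0898  0.1216] yaw -113.09 tilt 0.13 q7 -1.31 F [ 0.2 -0.3  0.5] open 54.8 ff 0.0
rz 0.0 then mm [-1.1 -0.2 52.6]
```

play_rows --translation '[[-0.001, 0, 0.03], [0, 0, 0.014], [0, 0, 0.0085], [0, 0, 0], [0, 0, 0], [0, 0, 0], [0, 0, 0], [0, 0, 0], [0, 0, -0.004], [0, 0, 0], [0, 0, 0]]' --delta_rot '[[0, 0, 0], [0, 0, 0], [0, 0, 0], [0, 0, 0], [0, 0, 0], [0, 0, 0], [0, 0, 0], [0, 0, 0], [0, 0, 0], [0, 0, 0], [0, 0, 0]]' --grip '[0.25, 0.25, 0.25, 0.25, -1, -1, -1, -1, -1, -1, -1]'

```text
clock: 37.88
tool_pos: [0.6272, -0.0886, 0.0714]
eef_rot: [0.98, -0.2, -0.0, -0.0]
contact_force: [0.6, -0.1, -2.0]
opening: 0.409
finger_force: 24.8
```

```bash
python3 go.py .630 -.0919 .069 66.9
```

```text
t 37.88 p [ 0.6272 -0.0886  0.0714] yaw -113.06 tilt 0.04 q7 -1.28 F [ 0.6 -0.1 -2. ] open 36.0 ff 24.8
rz 0.0 then mm [3.8 2.  2.4]
```

play_rows --translation '[[0.0026, 0.002, 0], [0, 0, 0.002], [0, 0, 0.001], [0, 0, 0], [0, 0, 0], [0, 0, 0], [0, 0, 0], [0, 0, -0.03], [0, 0, -0.05], [0, 0, -0.05], [0, 0.01, -0.03], [0, 0.03, -0.02], [0.016, 0.039, 0], [0.016, 0.039, 0], [0.016, 0.039, 0], [0.016, 0.039, 0], [0.016, 0.039, 0], [0.016, 0.039, 0], [0.016, 0.039, 0], [0, 0, 0]]' --delta_rot '[[0, 0, 0], [0, 0, 0], [0, 0, 0], [0, 0, 0], [0, 0, 0], [0, 0, 0], [0, 0, 0], [0, 0, 0], [0, 0, 0], [0, 0, 0], [0, 0, 0], [0, 0, 0], [0, 0, 0], [0, 0, 0], [0, 0, 0], [0, 0, 0], [0, 0, 0], [0, 0, 0], [0, 0, 0], [0, 0, 0]]' --grip '[-1, -1, -1, -1, 0.1, 0.1, 0.1, 0.1, 0.1, 0.1, 0.1, 0.1, 0.1, 0.1, 0.1, 0.1, 0.1, 0.1, 0.1, 0.1]'

```text
clock: 40.38
tool_pos: [0.6048, -0.4301, 0.2479]
eef_rot: [0.979, -0.204, -0.001, 0.002]
contact_force: [-0.6, 0.1, -0.5]
opening: 0.548
finger_force: 0.0
```

```bash
python3 go.py;  python3 mr.py nut 0 .6303 -.0917 .12; python3 mr.py cap .048 .508 -.107; python3 -c "
from plant import r;import cv2,numpy as np
I=r.snapshot('top');J=r.snapshot('scene');f=lambda I,x,y:cv2.resize(I[y-40:y+40,x-40:x+40],None,fx=5,fy=5)
cv2.imwrite('pics/t9.png',np.hstack([f(I,370,180),f(J,274,210)]))"
```

```text
t 40.38 p [ 0.6048 -0.4301  0.2479] yaw -113.54 tilt 0.28 q7 -1.07 F [-0.6  0.1 -0.5] open 48.2 ff 0.0
scene conf 0.72 [ 0.6297 -0.0891 -0.1045] 159
top conf 0.62 [ 0.6301 -0.0921  0.1415] 192
both [ 0.6298 -0.0912  0.1473] with z [ 6.298e-01 -9.110e-02  1.416e-01  5.000e-04]
scene conf 0.65 [ 0.5093 -0.1041  0.0191] 140
top conf 0.48 [ 0.5096 -0.1049 -0.052 ] 235
both [ 0.5097 -0.1048 -0.089 ] with z [ 0.5096 -0.1047 -0.0861  0.0476]
```

View pics/t9.png

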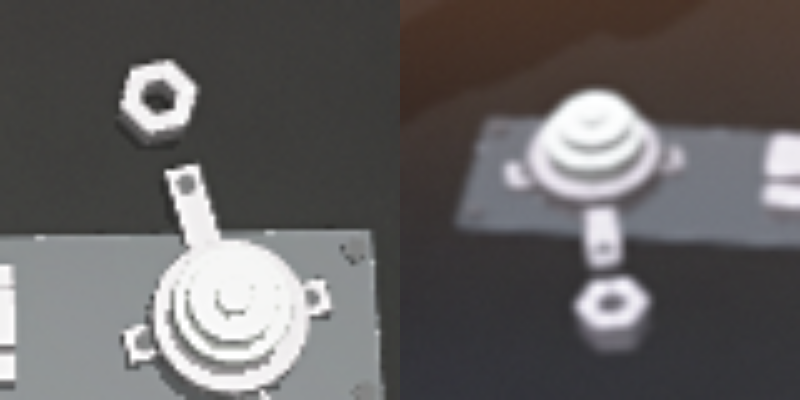

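The nut now lies at left crop (157,98), in line with the foot and about 20 mm clear, and the stack and jaw are undisturbed. Handing in.

```bash
python3 -c "
from plant import r
print(r.finish_job())"
```

```text
the job is handed in; nothing more can be done
None
```

The job is handed in at about 41 s with the result not reported: the ring, cap and jaw measure within about 3 mm of their places, the nut is in line with the long foot about 20 mm clear, and the small ring, small nut and blank were not touched.

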